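Fan push-button faceplates along a kitting tray

ROBOT

A 7-joint arm with a two-finger parallel gripper is mounted at the origin on the work surface. World frame = base frame: x ahead of the robot, y to its left, z up, the work surface at z = 0. Lengths are in m, angles in rad, forces in N, time in s.
With the tool pointing down it reaches from about 0.4 to 0.875 m from the base axis. Payload 6.5 kg.
Tool frame: the origin (TCP) lies on the centre line of the jaws, within the pads' length; the fingertips stand 11 mm ahead of it and the grasp point (between the pads) lies 8 mm behind it; z points along the fingers, y is the line along which they close (so a half turn about z gives the same grasp; the last joint's range is limited). The gripper opens to 85 mm and grips with 20 to 120 N. Pads are 22 mm wide; open, the fingers measure 114 mm over their backs; the gripper's body (76 mm by 85 mm) begins 54 mm behind the grasp point. The pads swing forward as they close: fully open they stand 13 mm farther back than shut.
Start: joints at [-1.222, 0.536, -0.004, 1.538, 0.003, 1.067, -0.071], TCP at [0.262, 0.595, 0.242] pointing down, gripper open.
Joint ranges: [-2.7, 2.7], [-0.37, 2.16], [-1.27, 1.26], [0.24, 2.4], [-1.31, 4.45], [0.19, 1.91], [-2.76, 2.76]. Speed limits (rad/s): [2.39, 2.39, 3.14, 3.14, 3.14, 3.14, 3.14].

INTERFACE

Orientations are given as a unit quaternion [x, y, z, w].
In Python, from bench import arm gives the robot as it stands.
- The arm moves only by the tool send_rows, never from a script. Its arguments are lists of equal length, an entry for each row: "gripper": the finger opening in m, from 0 to 0.0854; "xyz": the shift along the tool's x, y, z in m, a list of three; "delta_rot": the turn, a rotation vector about the tool's x, y, z in degrees, a list of three. A call has 1 to 20 rows; each row is the pose to reach, as a shift and turn from the pose commanded when the call began, along the tool's axes at that moment; what a row does not reach only later rows make up. A row lasts 1/10 s, in which the tool goes at most 50 mm and 8.59 degrees, less where a joint would pass 70% of its speed; a pose out of reach is approached as far as the arm can. A call with a gripper value outside its range is refused whole. The fingers move at their own pace and stop on an object; the grip force is fixed at half the most. Time passes only in rows, so rows that repeat a pose let the fingers close. It gives the time, the measured TCP pose, the force, the opening and the grip force at its end, in the units of the state.
- arm.sense(): the state, without advancing time (a new reading comes with each control period).
- arm.snapshot(name): name is "scene" or "top" or "wrist"; returns a dict with "image" (384x512x3 uint8, blue, green, red), "mtx" (3x3 intrinsics, pixels), "dist" ([k1, k2, p1, p2, k3] as OpenCV has them; the pictures are not rectified), "rvec" (rotation vector, rad) and "tvec" (3), from world to camera coordinates, as OpenCV has them; the wrist camera has in their place "mount" (4x4, takes a point from camera to tool coordinates, whose origin is the TCP and whose axes are the flange's). Camera axes: x right, y down, z forward; pixel columns grow to the right and rows downward; lengths in m; the calibration is good to about 2 mm. A picture is of the moment at which its call begins: read the wrist's pose just before it. There is no depth.
- arm.finish_job(): hands the job in; it is judged then, once.
The state is a dict: "time": time; "joints": joint angles; "qvel": joint speeds; "joint_efforts": joint torques, N m; "ee_pos": TCP position; "tool_rot": TCP orientation; "wrist_force": force on the tool from outside, world axes, zero at the start; "moment": the same for the moment, N m; "finger_gap": finger opening in m; "finger_force": force on a finger pad.
Only numpy, scipy, OpenCV 4.12 (cv2) and the standard library are available. Lean on these libraries where they do the work, as an engineer would, in place of code of your own. Each camera call takes 0.05 s, during which the arm holds its last target. There are 200 camera calls.

TASK

The plain faceplate is already lying at the far end of the tray. Continue the row from it towards the robot like roof shingles: first lay the long faceplate with one hole so that its far end rests on the near end of the plain one, overlapping by about a third of its length, then lay the one with two holes on the one-hole plate in the same way. Keep the row straight and the plain plate where it is, with every plate's near end down on the tray.

Things in the scene. Friction and masses are not known exactly. Their poses are not given: they have to be found in the camera images.
- tray: Shallow blue plastic tray fixed to the bench, 310 mm long (its x), 160 mm wide (its y). Floor 4 mm thick, so its inner floor is 4 mm above the bench; a lip 4 mm thick runs all round, its top 12 mm above the bench. Origin: centre of its underside; x points along its length to the far end, away from the robot.
- plain_plate: The plain (no hole) 100 x 50 x 8 mm aluminium faceplate, 40 to 95 g, lying flat in the tray near its far end, long side along the tray, where the row begins. It is loose. Origin: centre of its underside; x along the 100 mm length, y along the 50 mm width, z up. Its +x points to the tray's far end; the row grows towards its -x. Underside on the tray floor, so its top is 12 mm above the bench.
- one_hole_plate: The long faceplate with one round 22 mm hole through its middle: 100 x 50 x 8 mm aluminium faceplate, 40 to 95 g, lying flat on the bench to the right of the tray, loose. Origin: centre of its underside; x along the 100 mm length, y along the 50 mm width, z up. Not to be mistaken for the short 60 x 60 mm square plate, which also has one hole and stays out of the row. Goes second in the row.
- two_hole_plate: The faceplate with two round 22 mm holes, 25 mm either side of its middle along the length: 100 x 50 x 8 mm aluminium faceplate, 40 to 95 g, lying flat on the bench to the right of the tray, loose. Origin: centre of its underside; x along the 100 mm length, y along the 50 mm width, z up. Goes third in the row. The two holed plates may lie in either of two spots.
Mind the look-alikes: they are no part of the job. Leave any green or turquoise look-alike of the plain_plate alone. Leave any green or turquoise look-alike of the two_hole_plate alone.

How it is judged:
By the outcome, as a careful person would: the job done as asked, in the order asked, and still so for the second after the job is handed in, with the robot touching nothing.
It also fails if it takes over 58 s, if anything falls off the work surface, if the arm or the gripper's body presses on something with over 40 N, if the wrist force passes 120 N, or if a joint passes its speed limit or range.

## Working session

There is one attempt and no reset: what is moved stays moved. The work goes in short steps, Python scripts to look and compute and a tool call to move; the robot and the scene stay as the last step left them, time stands still between calls to the robot, and variables do not carry over. Pictures are saved under pics/ and viewed, at most 10 in all, crops included, and the job is handed in when it is done.

Besides the shell and the picture viewer there is one more tool, called after "Request:" as name(argument=value, ...) on one line, values as JSON. send_rows: Moves the arm, as the interface text tells. Its arguments: {"type":"object","properties":{"gripper":{"type":"array"},"xyz":{"type":"array"},"delta_rot":{"type":"array"}},"required":["gripper","xyz","delta_rot"]}

```bash
mkdir -p pics
python3 - <<'E'
from bench import arm
import cv2,numpy as np,pickle
s=arm.sense();print({k:np.round(v,3).tolist() for k,v in s.items()})
for n in("top","scene"):
    d=arm.snapshot(n);cv2.imwrite(f"pics/{n}0.png",d["image"]);pickle.dump(d,open(f"{n}0.pkl","wb"))
    print(n,d["mtx"],d["dist"],d["rvec"],d["tvec"])
E
```

```text
{'time': 0.0, 'joints': [-1.222, 0.537, -0.004, 1.539, 0.003, 1.067, -0.071], 'qvel': [0.002, -0.001, -0.001, 0.001, 0.0, -0.0, 0.0], 'joint_efforts': [0.0, -58.34, 1.049, -25.912, 0.012, 0.009, -0.0], 'ee_pos': [0.262, 0.594, 0.241], 'tool_rot': [0.206, 0.979, -0.001, -0.0], 'wrist_force': [0.291, 0.156, 0.33], 'moment': [-0.018, -0.047, 0.028], 'finger_force': 0.0, 'finger_gap': 0.086}
top [[398.66482844   0.         262.07229661]
 [  0.         398.66482844 193.89364696]
 [  0.           0.           1.        ]] [-0.04374621  0.          0.          0.          0.        ] [ 2.17078519 -2.16420894  0.16516312] [-0.02714078  0.53545007  0.72721048]
scene [[361.6403521    0.         252.91253915]
 [  0.         361.6403521  194.9983496 ]
 [  0.           0.           1.        ]] [-0.0946582  0.         0.         0.         0.       ] [ 2.04973582  0.97638571 -0.51403096] [-0.29934788 -0.24526064  1.27375182]
```

View pics/top0.png

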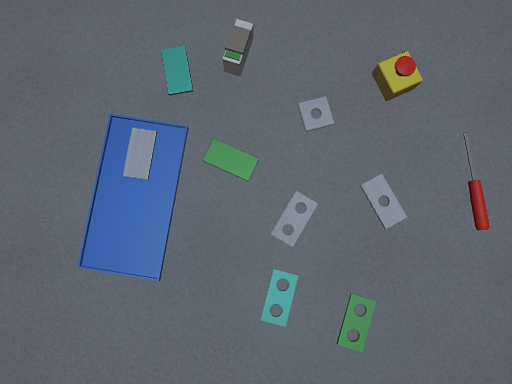

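View pics/scene0.png

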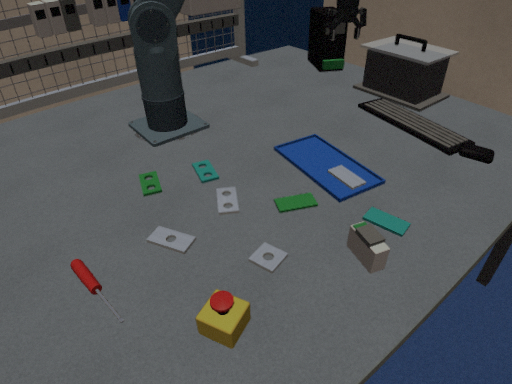

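The top view shows the plain plate at (140,153) in the tray, the one-hole plate at (384,201), the two-hole plate at (295,218), and the square decoy at (316,113). Next I project the contours to world coordinates.

```bash
cat > h.py <<'E'
import cv2,numpy as np
from scipy.spatial.transform import Rotation as R
def world(px,z,K,dist,Rcw,t):
    """pixels -> world points on plane z; Rcw,t world->camera"""
    n=cv2.undistortPoints(np.float64(px).reshape(-1,1,2),K,dist).reshape(-1,2)
    d=np.c_[n,np.ones(len(n))]@Rcw; c=-Rcw.T@t
    return (c+d*((z-c[2])/d[:,2])[:,None])[:,:2]
def cam(d,s=None):
    if "rvec" in d: return cv2.Rodrigues(np.float64(d["rvec"]))[0],np.ravel(d["tvec"])
    M=np.array(d["mount"]);T=np.eye(4);T[:3,:3]=R.from_quat(s["tool_rot"]).as_matrix();T[:3,3]=s["ee_pos"]
    W=np.linalg.inv(T@M);return W[:3,:3],W[:3,3]
def rect(mask,seed,z,d,s=None):
    n,l,st,c=cv2.connectedComponentsWithStats(mask.astype(np.uint8))
    k=min(range(1,n),key=lambda i:np.hypot(*(c[i]-seed))+(1e4 if st[i,4]<150 else 0))
    cs=max(cv2.findContours((l==k).astype(np.uint8),cv2.RETR_EXTERNAL,cv2.CHAIN_APPROX_NONE)[0],key=cv2.contourArea)
    p=world(cs,z,d["mtx"],np.array(d["dist"]),*cam(d,s))
    (cx,cy),(w,h),a=cv2.minAreaRect(np.float32(p*1000))
    if w<h: w,h,a=h,w,a+90
    a=(a+90)%180-90
    return np.round([cx,cy,w,h,a],1)
def grey(im,lo=110):
    h=cv2.cvtColor(im,cv2.COLOR_BGR2HSV);return (h[...,1]<70)&(h[...,2]>lo)
E
python3 - <<'E'
from h import *
import pickle
d=pickle.load(open("top0.pkl","rb"));im=d["image"]
h=cv2.cvtColor(im,cv2.COLOR_BGR2HSV)
for p in[(135,140),(378,185),(290,230),(240,330),(120,220)]:print(p,im[p[1],p[0]],h[p[1],p[0]])
m=grey(im)
for n,sd,z in(("plain",(140,153),.012),("one",(384,201),.008),("two",(295,218),.008),("sq",(316,113),.008)):print(n,rect(m,sd,z,d))
b=(h[...,0]>100)&(h[...,0]<130)&(h[...,1]>140)
print("tray",rect(b,(130,200),.012,d))
E
```

```text
(135, 140) [157 139 131] [111  42 157]
(378, 185) [156 140 133] [111  38 156]
(290, 230) [110 103  98] [108  28 110]
(240, 330) [108 101  95] [106  31 108]
(120, 220) [177 102  61] [109 167 177]
plain [619.2 218.   99.4  49.2  -8. ]
one [ 522.  -430.   122.7   56.     6.2]
two [498.7 -59.  617.1 469.6  67.1]
sq [ 717.9 -132.4   85.2   63.2   15.4]
tray [535.8 226.5 309.6 161.4  -8.8]
```

Run:
```python
from h import *
import pickle
d=pickle.load(open("top0.pkl","rb"));im=d["image"]
for lo in(122,130):
  m=grey(im,lo)
  for n,sd,z in(("plain",(140,153),.012),("one",(384,201),.008),("two",(295,218),.008),("sq",(316,113),.008)):print(n,rect(m,sd,z,d))
d=pickle.load(open("scene0.pkl","rb"));im=d["image"];
for n,px,z in(("one",(171,239),.008),("two",(227,200),.008),("plain",(346,176),.012)):print(n,world([px],z,d["mtx"],np.array(d["dist"]),*cam(d)))
```

```text
plain [619.2 218.1  99.4  49.1  -8. ]
one [ 526.9 -268.9  101.5   51.3   28.8]
two [490.8 -89.1 101.7  51.7 -31.4]
sq [ 706.5 -135.9   60.6   60.5  -74.5]
plain [619.2 218.1  99.4  49.   -8. ]
one [ 526.8 -269.1  100.6   49.4   28.6]
two [491.  -89.1  99.9  51.  -31. ]
sq [ 706.3 -136.    59.9   59.8  -74.8]
one [[ 0.52869154 -0.27051111]]
two [[ 0.49353039 -0.09231652]]
plain [[0.62000546 0.21440878]]
```

```bash
cat >> h.py <<'E'
def go(x,y,z,yaw,tilt=0):
    """print shift (m) and turn (deg) in tool axes to the world pose in mm/deg; tilt>0 lifts the tool +x end"""
    from bench import arm
    s=arm.sense();R0=R.from_quat(s["tool_rot"])
    c,sn=np.cos(np.radians(yaw)),np.sin(np.radians(yaw))
    Rt=R.from_matrix(np.c_[[c,sn,0],[sn,-c,0],[0,0,-1]])*R.from_euler("y",tilt,degrees=True)
    print("t",round(s["time"],2),"at",np.round(np.array(s["ee_pos"])*1000,1),"F",np.round(s["wrist_force"],1),"gap",round(s["finger_gap"],4))
    print("xyz",np.round(R0.inv().apply(np.array([x,y,z])/1000-s["ee_pos"]),4),"rot",np.round((R0.inv()*Rt).as_rotvec(degrees=True),1), "tool x z", np.round(Rt.as_matrix()[2,0],3))
E
python3 -c "
from h import *
go(480,200,240,100); go(526.8,-269,130,28.6); go(526.8,-269,130,28.6,7)"
```

```text
t 0.1 at [261.7 594.4 241.5] F [ 0.3 -0.2  0.3] gap 0.0858
xyz [-0.3587 -0.273   0.0019] rot [-0.1  0.1 56.2] tool x z 0.0
t 0.1 at [261.7 594.4 241.5] F [ 0.3 -0.2  0.3] gap 0.0858
xyz [-0.5904 -0.6832  0.1126] rot [-0.000e+00  1.000e-01  1.276e+02] tool x z 0.0
t 0.1 at [261.7 594.4 241.5] F [ 0.3 -0.2  0.3] gap 0.0858
xyz [-0.5904 -0.6832  0.1126] rot [ -7.8   3.9 127.4] tool x z 0.122
```

Request:
send_rows(gripper=[0.07,0.07,0.07,0.07,0.07,0.07,0.07,0.07,0.07,0.07,0.07,0.07,0.07,0.07,0.07,0.07,0.07,0.07,0.07,0.07], xyz=[[-0.359,-0.273,0.002],[-0.359,-0.273,0.002],[-0.359,-0.273,0.002],[-0.359,-0.273,0.002],[-0.359,-0.273,0.002],[-0.359,-0.273,0.002],[-0.359,-0.273,0.002],[-0.359,-0.273,0.002],[-0.359,-0.273,0.002],[-0.59,-0.683,0.112],[-0.59,-0.683,0.112],[-0.59,-0.683,0.112],[-0.59,-0.683,0.112],[-0.59,-0.683,0.112],[-0.59,-0.683,0.112],[-0.59,-0.683,0.112],[-0.59,-0.683,0.112],[-0.59,-0.683,0.112],[-0.59,-0.683,0.112],[-0.59,-0.683,0.112]], delta_rot=[[0,0,56],[0,0,56],[0,0,56],[0,0,56],[0,0,56],[0,0,56],[0,0,56],[0,0,56],[0,0,56],[0,0,127.6],[0,0,127.6],[0,0,127.6],[0,0,127.6],[0,0,127.6],[0,0,127.6],[0,0,127.6],[0,0,127.6],[0,0,127.6],[0,0,127.6],[0,0,127.6]])

```text
time: 2.1
ee_pos: [0.5247, -0.274, 0.1294]
tool_rot: [0.97, 0.244, -0.001, 0.002]
wrist_force: [-0.0, 1.2, -0.0]
finger_gap: 0.07
finger_force: 0.0
```

```bash
python3 -c "
from h import *
from bench import arm
s=arm.sense();d=arm.snapshot('wrist');cv2.imwrite('pics/w1.png',d['image'])
import pickle;pickle.dump((d,s),open('w1.pkl','wb'))
go(526.8,-269,130,28.6)
p=np.c_[[526.8],[-269],[8]]/1000
Rc,t=cam(d,s);uv=cv2.projectPoints(p,Rc,t,d['mtx'],np.array(d['dist']))[0].ravel();print(uv)
print(rect(grey(d['image'],130),uv,.008,d,s))"
```

```text
t 2.15 at [ 525.4 -270.6  129.6] F [ 1.   1.2 -0.7] gap 0.07
xyz [ 0.002  -0.0007 -0.0004] rot [ 0.   0.1 -0.2] tool x z 0.0
[248.43883709 180.20185338]
[ 526.4 -269.   100.5   50.8   28.5]
```

View pics/w1.png

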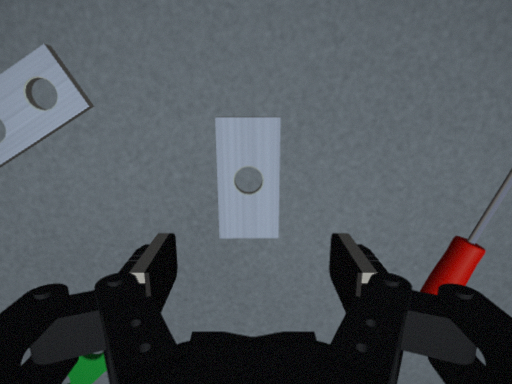

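The wrist view shows the one-hole plate at (248,180), between the open fingers, and agrees with the top view to within 0.5 mm. Next I descend.

Request:
send_rows(gripper=[0.06,0.06,0.06,0.06,0.06,0.06,0.06,0.06], xyz=[[0.002,-0.001,0.05],[0.002,-0.001,0.09],[0.002,-0.001,0.1],[0.002,-0.001,0.105],[0.002,-0.001,0.11],[0.002,-0.001,0.112],[0.002,-0.001,0.112],[0.002,-0.001,0.112]], delta_rot=[[0,0,0],[0,0,0],[0,0,0],[0,0,0],[0,0,0],[0,0,0],[0,0,0],[0,0,0]])

```text
time: 2.95
ee_pos: [0.5286, -0.2664, 0.0193]
tool_rot: [0.969, 0.247, 0.001, 0.0]
wrist_force: [0.0, 0.1, 0.4]
finger_gap: 0.06
finger_force: 0.0
```

```bash
python3 -c "
from h import *
go(526.5,-269,12,28.6)"
```

```text
t 2.95 at [ 528.6 -266.4   19.3] F [0.  0.1 0.4] gap 0.06
xyz [-0.0031  0.0013  0.0073] rot [ 0.1 -0.1  0. ] tool x z 0.0
```

Request:
send_rows(gripper=[0.058,0.058,0.058,0.058], xyz=[[-0.003,0.001,0.002],[-0.003,0.001,0.005],[-0.003,0.001,0.007],[-0.003,0.001,0.007]], delta_rot=[[0,0,0],[0,0,0],[0,0,0],[0,0,0]])

```text
time: 3.35
ee_pos: [0.5256, -0.2683, 0.0109]
tool_rot: [0.969, 0.247, -0.0, -0.0]
wrist_force: [0.3, -0.5, -0.4]
finger_gap: 0.058
finger_force: 0.0
```

```bash
python3 -c "
from h import *
go(526.5,-269,10,28.6)"
```

```text
t 3.35 at [ 525.6 -268.3   10.9] F [ 0.3 -0.5 -0.4] gap 0.058
xyz [0.0005 0.001  0.0009] rot [-0.  0.  0.] tool x z 0.0
```

Request:
send_rows(gripper=[0.052,0.048,0.04,0.04,0.04], xyz=[[0,0.001,0],[0,0.001,0],[0,0.001,0],[0,0.001,0],[0,0.001,0]], delta_rot=[[0,0,0],[0,0,0],[0,0,0],[0,0,0],[0,0,0]])

```text
time: 3.85
ee_pos: [0.5264, -0.2694, 0.0118]
tool_rot: [0.969, 0.247, 0.0, -0.0]
wrist_force: [-0.8, 1.3, 4.0]
finger_gap: 0.0477
finger_force: 61.5
```

```bash
python3 -c "
from h import *
go(526.5,-269,60,28.6)"
```

```text
t 3.85 at [ 526.4 -269.4   11.8] F [-0.8  1.3  4. ] gap 0.0477
xyz [ 0.0003 -0.0003 -0.0482] rot [ 0. -0.  0.] tool x z 0.0
```

```bash
python3 -c "
from h import *
go(551.6,227.6,80,-8,6.9)"
```

```text
t 3.85 at [ 526.4 -269.4   11.8] F [-0.8  1.3  4. ] gap 0.0477
xyz [ 0.2603 -0.4242 -0.0681] rot [-2.2  6.6 36.6] tool x z 0.12
```

Request:
send_rows(gripper=[0.04,0.04,0.04,0.04,0.04,0.04,0.04,0.04,0.04,0.04,0.04,0.04,0.04,0.04,0.04,0.04,0.04,0.04,0.04,0.04], xyz=[[0,0,-0.01],[0,0,-0.04],[0,0,-0.068],[0.02,-0.032,-0.068],[0.045,-0.073,-0.068],[0.07,-0.114,-0.068],[0.095,-0.155,-0.068],[0.12,-0.196,-0.068],[0.145,-0.236,-0.068],[0.17,-0.277,-0.068],[0.195,-0.318,-0.068],[0.22,-0.359,-0.068],[0.24,-0.391,-0.068],[0.252,-0.411,-0.068],[0.26,-0.424,-0.068],[0.26,-0.424,-0.068],[0.26,-0.424,-0.068],[0.26,-0.424,-0.068],[0.26,-0.424,-0.068],[0.26,-0.424,-0.068]], delta_rot=[[0,0,0],[0,0,0],[0,0,0],[0,0,4],[0,0,8],[0,0,12],[0,0,16],[0,0,20],[0,0,24],[-0.7,2.2,28],[-1.1,3.3,32],[-1.4,4.4,34],[-1.8,5.5,36],[-2.2,6.6,36.6],[-2.2,6.6,36.6],[-2.2,6.6,36.6],[-2.2,6.6,36.6],[-2.2,6.6,36.6],[-2.2,6.6,36.6],[-2.2,6.6,36.6]])

```text
time: 5.85
ee_pos: [0.5515, 0.2261, 0.0794]
tool_rot: [0.996, -0.071, 0.059, 0.004]
wrist_force: [-0.3, 0.5, -0.4]
finger_gap: 0.0473
finger_force: 62.6
```

```bash
python3 -c "
from h import *
from bench import arm
import pickle
go(551.6,227.6,30,-8,6.9)
s=arm.sense();d=arm.snapshot('wrist');cv2.imwrite('pics/w2.png',d['image']);pickle.dump((d,s),open('w2.pkl','wb'))
Rc,t=cam(d,s);uv=cv2.projectPoints(np.c_[[.6192],[.2181],[.012]],Rc,t,d['mtx'],np.array(d['dist']))[0].ravel();print(uv)
print(rect(grey(d['image'],130),uv,.012,d,s))"
```

```text
t 5.85 at [551.5 226.1  79.4] F [-0.3  0.5 -0.4] gap 0.0473
xyz [-0.006  -0.0015  0.0491] rot [ 0.   0.1 -0.1] tool x z 0.12
[250.00795697 111.79590339]
[635.6 216.   65.4  49.4  -8.2]
```

View pics/w2.png

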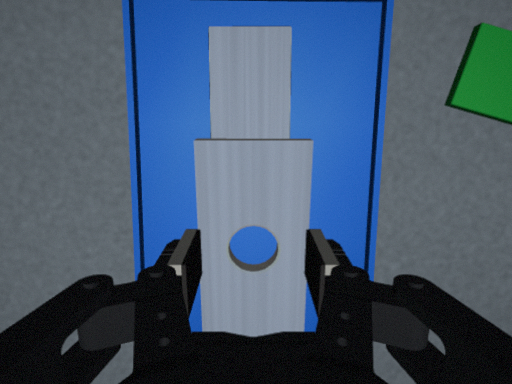

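The plain plate's far end is visible in line with the held one-hole plate (hole at (253,247)). The measured pose agrees with the top view, so I lower it.

Request:
send_rows(gripper=[0.04,0.04,0.04,0.04,0.04,0.04], xyz=[[-0.002,-0.001,0.02],[-0.004,-0.001,0.035],[-0.006,-0.001,0.046],[-0.006,-0.001,0.049],[-0.006,-0.001,0.049],[-0.006,-0.001,0.049]], delta_rot=[[0,0,0],[0,0,0],[0,0,0],[0,0,0],[0,0,0],[0,0,0]])

```text
time: 6.5
ee_pos: [0.5518, 0.2283, 0.0304]
tool_rot: [0.996, -0.07, 0.06, 0.004]
wrist_force: [0.3, -0.3, -0.8]
finger_gap: 0.0476
finger_force: 62.6
```

```bash
python3 -c "
from h import *
go(551.6,227.6,22,-8,6.9)"
```

```text
t 6.5 at [551.8 228.3  30.4] F [ 0.3 -0.3 -0.8] gap 0.0476
xyz [-0.0011  0.0008  0.0083] rot [ 0.  0. -0.] tool x z 0.12
```

Request:
send_rows(gripper=[0.04,0.04,0.04,0.04,0.04,0.04], xyz=[[-0.001,0.001,0.003],[-0.001,0.001,0.005],[-0.001,0.001,0.007],[-0.001,0.001,0.008],[-0.001,0.001,0.008],[-0.001,0.001,0.008]], delta_rot=[[0,0,0],[0,0,0],[0,0,0],[0,0,0],[0,0,0],[0,0,0]])

```text
time: 7.1
ee_pos: [0.5512, 0.2274, 0.0219]
tool_rot: [0.996, -0.07, 0.06, 0.004]
wrist_force: [0.4, -0.3, -0.5]
finger_gap: 0.0476
finger_force: 62.6
```

```bash
python3 -c "
from h import *
go(551.6,227.6,21,-8,6.9)"
```

```text
t 7.1 at [551.2 227.4  21.9] F [ 0.4 -0.3 -0.5] gap 0.0476
xyz [ 0.0003 -0.0002  0.0009] rot [ 0.   0.1 -0. ] tool x z 0.12
```

Almost touching. I go 1 mm more, then release.

Request:
send_rows(gripper=[0.04,0.04,0.04], xyz=[[0,0,0.0005],[0,0,0.001],[0,0,0.001]], delta_rot=[[0,0,0],[0,0,0],[0,0,0]])

```text
time: 7.4
ee_pos: [0.5514, 0.2274, 0.0215]
tool_rot: [0.996, -0.07, 0.059, 0.004]
wrist_force: [-2.0, -1.9, 6.0]
finger_gap: 0.0474
finger_force: 63.4
```

Request:
send_rows(gripper=[0.04,0.05,0.054,0.06,0.06,0.062,0.062,0.062,0.062,0.062], xyz=[[0,0,-0.0005],[0,0,-0.0005],[0,0,-0.0005],[0,0,-0.0005],[0,0,-0.0005],[0,0,-0.005],[0,0,-0.03],[0,0,-0.07],[0,0,-0.08],[0,0,-0.08]], delta_rot=[[0,0,0],[0,0,0],[0,0,0],[0,0,0],[0,0,0],[0,0,0],[0,0,0],[0,0,0],[0,0,0],[0,0,0]])

```text
time: 8.4
ee_pos: [0.5427, 0.2294, 0.102]
tool_rot: [0.996, -0.07, 0.061, 0.003]
wrist_force: [0.2, -0.4, 0.2]
finger_gap: 0.0618
finger_force: 0.0
```

```bash
python3 -c "
from h import *
from bench import arm
import pickle
s=arm.sense();d=arm.snapshot('wrist');cv2.imwrite('pics/w3.png',d['image']);pickle.dump((d,s),open('w3.pkl','wb'))
go(491,-89.1,130,-31)"
```

```text
t 8.45 at [541.9 229.2 100.6] F [-0.2 -0.9 -1.6] gap 0.0621
xyz [-0.0026  0.3223 -0.0301] rot [-1.4 -6.8 23. ] tool x z 0.0
```

View pics/w3.png

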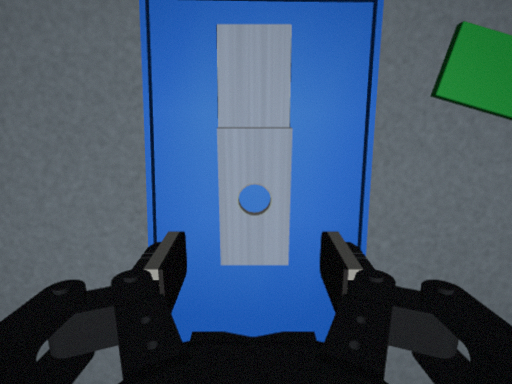

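The one-hole plate lies straight on the plain plate: its far edge is at row 127, its near edge at row 265 (columns 220–289). Now for the two-hole plate.

Request:
send_rows(gripper=[0.064,0.064,0.064,0.064,0.064,0.064,0.064,0.064,0.064,0.064,0.064,0.064,0.064], xyz=[[-0.003,0.03,-0.03],[-0.003,0.07,-0.03],[-0.003,0.11,-0.03],[-0.003,0.15,-0.03],[-0.003,0.19,-0.03],[-0.003,0.23,-0.03],[-0.003,0.27,-0.03],[-0.003,0.3,-0.03],[-0.003,0.322,-0.03],[-0.003,0.322,-0.03],[-0.003,0.322,-0.03],[-0.003,0.322,-0.03],[-0.003,0.322,-0.03]], delta_rot=[[-0.5,-2.2,7.6],[-1.4,-6.8,12],[-1.4,-6.8,18],[-1.4,-6.8,23],[-1.4,-6.8,23],[-1.4,-6.8,23],[-1.4,-6.8,23],[-1.4,-6.8,23],[-1.4,-6.8,23],[-1.4,-6.8,23],[-1.4,-6.8,23],[-1.4,-6.8,23],[-1.4,-6.8,23]])

```text
time: 9.75
ee_pos: [0.4906, -0.0879, 0.1294]
tool_rot: [0.964, -0.267, -0.001, 0.0]
wrist_force: [-1.1, 0.3, -0.0]
finger_gap: 0.0638
finger_force: 0.0
```

```bash
python3 -c "
from h import *
from bench import arm
import pickle
s=arm.sense();d=arm.snapshot('wrist')
Rc,t=cam(d,s);uv=cv2.projectPoints(np.c_[[.491],[-.0891],[.008]],Rc,t,d['mtx'],np.array(d['dist']))[0].ravel();print(uv)
r=rect(grey(d['image'],130),uv,.008,d,s);print(r)
go(491,-89.1,20,-31)
d,s=pickle.load(open('w3.pkl','rb'))
e=world([(220,265),(289,265)],.012,d['mtx'],np.array(d['dist']),*cam(d,s));print('near edge 1hole',e)
d=arm.snapshot('top');pickle.dump(d,open('top1.pkl','wb'))
print('row top',rect(grey(d['image'],130),(138,170),.012,d))
"
```

```text
[253.39319006 184.35620537]
[490.4 -88.9 100.2  51.  -30.9]
t 9.8 at [490.6 -88.  129.5] F [-0.5  0.1  0.4] gap 0.0642
xyz [0.001  0.0006 0.1095] rot [0.  0.1 0.1] tool x z 0.0
near edge 1hole [[0.50599238 0.25914102]
 [0.49893906 0.20850782]]
row top [586.3 224.5 166.4  53.   -8. ]
```

Request:
send_rows(gripper=[0.06,0.06,0.06,0.06,0.06,0.058,0.058,0.058], xyz=[[0.001,0.001,0.05],[0.001,0.001,0.09],[0.001,0.001,0.105],[0.001,0.001,0.11],[0.001,0.001,0.113],[0.001,0.001,0.115],[0.001,0.001,0.115],[0.001,0.001,0.115]], delta_rot=[[0,0,0],[0,0,0],[0,0,0],[0,0,0],[0,0,0],[0,0,0],[0,0,0],[0,0,0]])

```text
time: 10.65
ee_pos: [0.4913, -0.0906, 0.0155]
tool_rot: [0.964, -0.267, 0.0, 0.0]
wrist_force: [0.4, -0.2, -0.4]
finger_gap: 0.058
finger_force: 0.0
```

```bash
python3 -c "
from h import *
go(490.6,-89,11.5,-31)"
```

```text
t 10.65 at [491.3 -90.6  15.5] F [ 0.4 -0.2 -0.4] gap 0.058
xyz [-0.0014 -0.001   0.004 ] rot [ 0. -0. -0.] tool x z 0.0
```

Request:
send_rows(gripper=[0.058,0.058,0.058,0.052,0.048,0.04,0.04,0.04], xyz=[[-0.001,-0.001,0.002],[-0.001,-0.001,0.0035],[-0.001,-0.001,0.0035],[-0.001,-0.001,0.0035],[-0.001,-0.001,0.0035],[-0.001,-0.001,0.0035],[-0.001,-0.001,0.0035],[-0.001,-0.001,0.0035]], delta_rot=[[0,0,0],[0,0,0],[0,0,0],[0,0,0],[0,0,0],[0,0,0],[0,0,0],[0,0,0]])

```text
time: 11.45
ee_pos: [0.4903, -0.0893, 0.0119]
tool_rot: [0.964, -0.268, -0.0, -0.0]
wrist_force: [-2.6, 1.2, 8.0]
finger_gap: 0.0475
finger_force: 60.2
```

```bash
python3 -c "
from h import *
u=np.array([.9903,-.1392]);p=np.array([502.5,233.8])-17.9*u+.1392*0
print(p)
go(*p,80,-8,6.9)"
```

```text
[484.77363 236.29168]
t 11.45 at [490.3 -89.3  11.9] F [-2.6  1.2  8. ] gap 0.0475
xyz [-0.1727 -0.276  -0.068 ] rot [  1.4   6.9 -23. ] tool x z 0.12
```

Request:
send_rows(gripper=[0.04,0.04,0.04,0.04,0.04,0.04,0.04,0.04,0.04,0.04,0.04,0.04,0.04,0.04,0.04,0.04,0.04], xyz=[[0,0,-0.01],[0,0,-0.04],[0,0,-0.068],[-0.02,-0.032,-0.068],[-0.044,-0.07,-0.068],[-0.068,-0.109,-0.068],[-0.092,-0.147,-0.068],[-0.115,-0.184,-0.068],[-0.138,-0.22,-0.068],[-0.155,-0.248,-0.068],[-0.166,-0.266,-0.068],[-0.173,-0.276,-0.068],[-0.173,-0.276,-0.068],[-0.173,-0.276,-0.068],[-0.173,-0.276,-0.068],[-0.173,-0.276,-0.068],[-0.173,-0.276,-0.068]], delta_rot=[[0,0,0],[0,0,0],[0,0,0],[0,0,-4],[0,0,-8],[0,0,-12],[0.4,1.7,-16],[0.7,3.4,-19],[1.1,5.1,-21],[1.4,6.9,-23],[1.4,6.9,-23],[1.4,6.9,-23],[1.4,6.9,-23],[1.4,6.9,-23],[1.4,6.9,-23],[1.4,6.9,-23],[1.4,6.9,-23]])

```text
time: 13.15
ee_pos: [0.4847, 0.2355, 0.0793]
tool_rot: [0.996, -0.071, 0.06, 0.005]
wrist_force: [-0.6, -0.2, -1.8]
finger_gap: 0.0472
finger_force: 62.2
```

```bash
python3 -c "
from h import *
go(484.4,236.5,30,-8,6.9)"
```

```text
t 13.15 at [484.7 235.5  79.3] F [-0.6 -0.2 -1.8] gap 0.0472
xyz [-0.0064 -0.001   0.0489] rot [ 0.1 -0.  -0.1] tool x z 0.12
```

Request:
send_rows(gripper=[0.04,0.04,0.04,0.04,0.04,0.04,0.04], xyz=[[-0.002,-0.001,0.02],[-0.004,-0.001,0.035],[-0.006,-0.001,0.044],[-0.006,-0.001,0.048],[-0.006,-0.001,0.05],[-0.006,-0.001,0.05],[-0.006,-0.001,0.05]], delta_rot=[[0,0,0],[0,0,0],[0,0,0],[0,0,0],[0,0,0],[0,0,0],[0,0,0]])

```text
time: 13.85
ee_pos: [0.4851, 0.2375, 0.0293]
tool_rot: [0.996, -0.07, 0.061, 0.004]
wrist_force: [0.2, 1.0, -0.7]
finger_gap: 0.0479
finger_force: 62.2
```

```bash
python3 -c "
from h import *
go(484.4,236.5,22,-8,6.9)"
```

```text
t 13.85 at [485.1 237.5  29.3] F [ 0.2  1.  -0.7] gap 0.0479
xyz [-0.0015  0.0011  0.0072] rot [ 0.  -0.1 -0. ] tool x z 0.12
```

Request:
send_rows(gripper=[0.04,0.04,0.04,0.04,0.04,0.04,0.04], xyz=[[-0.001,0.001,0.003],[-0.001,0.001,0.005],[-0.001,0.001,0.0065],[-0.001,0.001,0.0072],[-0.001,0.001,0.0076],[-0.001,0.001,0.008],[-0.001,0.001,0.008]], delta_rot=[[0,0,0],[0,0,0],[0,0,0],[0,0,0],[0,0,0],[0,0,0],[0,0,0]])

```text
time: 14.55
ee_pos: [0.4844, 0.2364, 0.0215]
tool_rot: [0.996, -0.07, 0.06, 0.004]
wrist_force: [-5.6, -1.0, 12.4]
finger_gap: 0.0476
finger_force: 63.9
```

Request:
send_rows(gripper=[0.04,0.04,0.05,0.054,0.06,0.06,0.062,0.062,0.062,0.062,0.062,0.062], xyz=[[0,0,-0.0007],[0,0,-0.0007],[0,0,-0.0007],[0,0,-0.0007],[0,0,-0.0007],[0,0,-0.0007],[0,0,-0.005],[0,0,-0.03],[0,0,-0.07],[0,0,-0.11],[0,0,-0.11],[0,0,-0.11]], delta_rot=[[0,0,0],[0,0,0],[0,0,0],[0,0,0],[0,0,0],[0,0,0],[0,0,0],[0,0,0],[0,0,0],[0,0,0],[0,0,0],[0,0,0]])

```text
time: 15.75
ee_pos: [0.4715, 0.239, 0.1307]
tool_rot: [0.996, -0.069, 0.061, 0.004]
wrist_force: [-0.3, 0.9, -0.1]
finger_gap: 0.0621
finger_force: 0.0
```

```bash
python3 -c "
from h import *
from bench import arm
import pickle
s=arm.sense();d=arm.snapshot('wrist');cv2.imwrite('pics/w4.png',d['image']);pickle.dump((d,s),open('w4.pkl','wb'))
d=arm.snapshot('scene');cv2.imwrite('pics/s4.png',cv2.resize(d['image'][110:210,250:400],None,fx=5,fy=5,interpolation=cv2.INTER_CUBIC))"
```

```text
(no output)
```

View pics/w4.png

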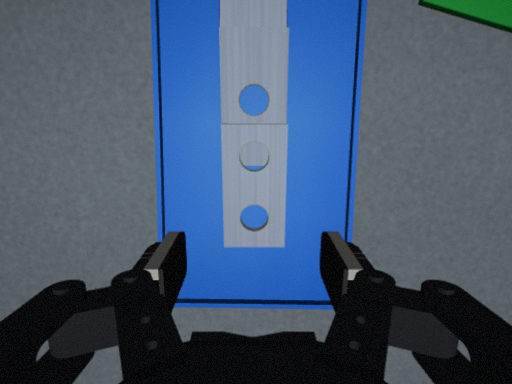

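View pics/s4.png

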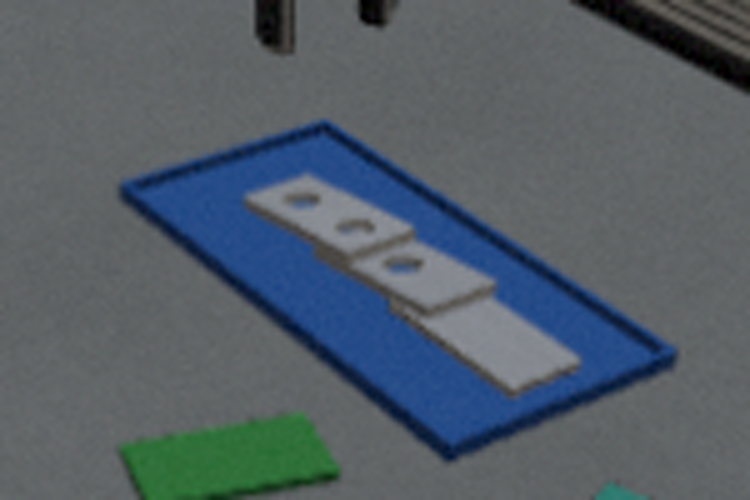

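The shingled row is straight: the two-hole far edge is at row 124 and its near edge at row 246 (columns 223–285). The side view shows both overlaps, with the near ends down. One last numeric check of the overlap and the plain plate.

```bash
python3 -c "
from h import *
from bench import arm
import pickle
d,s=pickle.load(open('w4.pkl','rb'));u=np.array([.9903,-.1392]);v=np.array([.1392,.9903])
def e(px,z):
    m=world(px,z,d['mtx'],np.array(d['dist']),*cam(d,s)).mean(0)*1000-[619.2,218.1];return np.round([m@u,m@v],1)
print('3 near',e([(224,246.5),(285,246.5)],.012),'3 far',e([(221,124),(288,124)],.0237),'2 far',e([(219.5,27),(288.5,27)],.0238))
d=arm.snapshot('top');h=cv2.cvtColor(d['image'],cv2.COLOR_BGR2HSV)
r=rect(grey(d['image'],130),(138,170),.012,d);print(r,'far end',r[:2]+r[2]/2*u,'was',np.array([619.2,218.1])+49.7*u)
"
```

```text
3 near [-185.    -1.3] 3 far [-86.2  -1.1] 2 far [-18.5  -0.6]
[552.7 229.2 234.2  52.8  -7.9] far end [668.66413 212.89968] was [668.41791 211.18176]
```

```bash
python3 -c "
from bench import arm
print(arm.finish_job())"
```

```text
the job is handed in; nothing more can be done
None
```

The job is handed in: the one-hole plate lies on the plain plate and the two-hole plate on the one-hole plate, each overlapping by about 32 mm, in a row straight to about 1 mm with near ends down on the tray; the plain plate's far end still measures within camera error of where it started.

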